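# Seat the carry handle on the chest lid and hold the lid open at 45 degrees for screwing

## Task

The carry handle is to be screwed on from inside the lid of the wooden tool chest. With the lid shut, lower the handle's steel base plate over the two locating pins on top of the lid until it sits flush, and let go of it; then take the bar pull on the lid's front edge, raise the lid to 45 degrees and finish while still holding it there, steady, with the handle still flush on its pins, so that I can reach in and drive the screws. Nothing else holds the lid up: it falls shut if you let go. Leave the screw tin, tape measure and screwdriver where they are.

Things in the scene. Friction and masses are not known exactly. Their poses are not given: they have to be found in the camera images.
- handle_grip (a point): Centre of the wooden grip bar of the loose carry handle: bar 16 mm wide (x, the direction to grip), 92 mm long (y), 18 mm tall, flat sides. 42 mm above the underside of the base plate; 25 mm free between bar and plate. z points up from the plate. A half turn about z is the same. Starts flat on the bench, left of the chest, yaw up to 0.7.
- handle: The carry handle, about 0.35 kg; origin at the centre of the underside of its flat steel base plate, 46 (x) x 150 (y) x 8 mm thick, axes as handle_grip. Two round through holes of 10 mm diameter at x = 0, y = +-60 mm, beyond the ends of the wooden bar. The bar stands on two 10 mm steel posts at y = +-36 mm.
- chest: Wooden tool chest fixed to the bench, yaw up to 0.3: 190 mm deep (x), 260 mm long (y), 100 mm tall, with a 20 mm thick lid on top, hinged along its far edge. Origin at the centre of its underside.
- lid_seat (a point): Middle of the lid's top face, half-way between two steel locating pins that stand on it at x = 0, y = +-60 mm: 8 mm diameter, 14 mm tall, top 3 mm tapered. x points to the hinge (away from the pull), y along the chest, z out of the lid. 120 mm above the bench while shut. With the handle seated, its grip centre is 42 mm from this point along z.
- pull_bar (a point): Centre of the round bar of the D-shaped steel pull, level with the middle of the lid's thickness, 110 mm above the bench while shut. Bar 10 mm in diameter, straight for 90 mm along y. 37 mm are free between bar and lid edge: fingers straddling it must be opened only part way. Moves with the lid, axes as lid_seat. The bar can turn between gripping fingers.
- lid_hinge (a point): Middle of the lid's hinge line, at the chest's far upper edge, 100 mm above the bench. The hinge runs along its y axis. With the lid shut the pull's bar centre lies at x = -236 mm, z = +10 mm from it.
- chest_lid (a joint): Angle of the chest lid, rad: 0 shut, grows as its front edge rises, limit 1.75; 45 degrees = 0.785. Free hinge without stay or spring: the lid (about 0.7 kg without the handle) falls shut when let go below 1.5.
- screw_tin: Bystander: open round tin with screws, 77 mm across, 30 mm high; origin at its underside.
- tape_measure: Bystander: tape measure, 36 x 88 x 62 mm; origin at its underside.
- screwdriver: Bystander: screwdriver, 252 mm long, lying on the bench right of the chest; origin at its underside.

How it is judged:
By the outcome, as a careful person would: the job done as asked, in the order asked, and still so for the second after the job is handed in, while the arm keeps its last pose, push and grip.
It also fails if it takes over 56 s, if anything falls off the work surface, if the arm or the gripper's body presses on something with over 40 N, if the wrist force passes 120 N, or if a joint passes its speed limit or range.

## Robot

A 7-joint arm with a two-finger parallel gripper is mounted at the origin on a cart in front of the work surface, level with it; the furniture and walls round the work are solid. World frame = base frame: x ahead of the robot, y to its left, z up, the work surface at z = 0. Lengths are in m, angles in rad, forces in N, time in s.
With the tool pointing down it reaches from about 0.4 to 0.85 m from the base axis. Payload 6.9 kg.
Tool frame: the origin (TCP) lies midway between the tips of the shut fingers; the grasp point (between the pads) lies ctrl.pinch_z behind it (ctrl.pinch_z is the distance from the TCP to the grasp point, in m); z points along the fingers, y is the line along which they close (so a half turn about z gives the same grasp; the last joint's range is limited). The gripper opens to 85 mm and grips with 20 to 120 N. Pads are 22 mm wide; open, the fingers measure 114 mm over their backs; the gripper's body (76 mm by 85 mm) begins 54 mm behind the grasp point. The pads swing forward as they close: fully open they stand 13 mm farther back than shut.
Start: joints at [-1.131, 0.507, -0.238, 1.5, 0.126, 1.149, -0.155], TCP at [0.205, 0.59, 0.231] pointing down, gripper open.
Joint ranges: [-3.08, 3.08], [-0.24, 2.05], [-1.43, 1.35], [0, 2.5], [-1.52, 4.66], [0.17, 1.96], [-2.89, 2.89]. Speed limits (rad/s): [2.39, 2.39, 3.14, 3.14, 3.14, 3.14, 3.14].

## Interface

Orientations are given as [roll, pitch, yaw] about the fixed x, y, z axes, in that order (R = Rz(yaw) Ry(pitch) Rx(roll)).
In Python, from rig import ctrl gives the robot as it stands.
- The arm moves only by the tool drive_tool, never from a script. Its argument "plan" is a list of rows, each an object with "hand": the finger opening in mm, from 0 to 85.4; "xyz": the shift along the tool's x, y, z in mm, a list of three; "yaw": the turn about the tool's z in rad. In form: [{"hand": hand, "xyz": [tx, ty, tz], "yaw": yaw}, ...]. A call has 1 to 5 rows; each row is the pose to reach, as a shift and turn from the pose commanded when the call began, along the tool's axes at that moment; what a row does not reach only later rows make up. A row lasts 1/10 s, in which the tool goes at most 50 mm and 8.59 degrees, less where a joint would pass 70% of its speed; a pose out of reach is approached as far as the arm can. A call with a gripper value outside its range is refused whole. The fingers move at their own pace and stop on an object; "force" is the grip in N (left out, the last holds). Time passes only in rows, so rows that repeat a pose let the fingers close. It gives the time, the measured TCP pose, the force, the opening and the grip force at its end, in the units of the state.
- ctrl.sense(): the state, without advancing time (a new reading comes with each control period).
- ctrl.capture(name): name is "side" or "top" or "wrist"; returns a dict with "frame" (384x512x3 uint8, red, green, blue), "fov_y" (degrees; the focal length in pixels is half the picture's height over the tangent of half this angle, whatever the lens; pixels are square), "cx", "cy" (the principal point, pixels), "k1" (the pictures are not rectified: a ray, as slopes to the right and down, at radius r is drawn at 1 + k1 r^2 times it, then the intrinsics apply), "R" (3x3) and "t" (3): a world point X has camera coordinates R X + t; the wrist camera has in their place "T_tool_cam" (4x4, takes a point from camera to tool coordinates, whose origin is the TCP and whose axes are the flange's). Camera axes: x right, y down, z forward; pixel columns grow to the right and rows downward; lengths in m; the calibration is good to about 2 mm. A picture is of the moment at which its call begins: read the wrist's pose just before it. There is no depth.
- ctrl.sign_off(): hands the job in; it is judged then, once.
The state is a dict: "time": time; "qpos": joint angles; "qvel": joint speeds; "effort": joint torques, N m; "tcp_pos": TCP position; "tool_rot": TCP orientation; "ft_force": force on the tool from outside, world axes, zero at the start; "wrist_torque": the same for the moment, N m; "gripper_width": finger opening in m; "finger_force": force on a finger pad.
Only numpy, scipy, OpenCV 4.12 (cv2) and the standard library are available. Lean on these libraries where they do the work, as an engineer would, in place of code of your own. Each camera call takes 0.05 s, during which the arm holds its last target. There are 200 camera calls.

## Working session

There is one attempt and no reset: what is moved stays moved. The work goes in short steps, Python scripts to look and compute and a tool call to move; the robot and the scene stay as the last step left them, time stands still between calls to the robot, and variables do not carry over. Pictures are saved under pics/ and viewed, at most 10 in all, crops included, and the job is handed in when it is done.

Besides the shell and the picture viewer there is one more tool, called after "Request:" as a command line: name --argument value ..., lists and objects as JSON in quotes. drive_tool: Moves the arm, as the interface text tells. Its arguments: {"type":"object","properties":{"plan":{"type":"array","items":{"type":"object","properties":{"hand":{"type":"number"},"xyz":{"type":"array","items":{"type":"number"}},"yaw":{"type":"number"}}}},"force":{"type":"number"}},"required":["plan"]}

```bash
ls; mkdir -p pics; cat > h.py <<'E'
import numpy as np, cv2
from rig import ctrl
def save(n,f): cv2.imwrite('pics/'+n+'.png',f[:,:,::-1])
def ray(c,u,v,st=None):
    """world origin and dir for pixel"""
    h=c['frame'].shape[0]; f=h/2/np.tan(np.radians(c['fov_y'])/2)
    d=np.array([(u-c['cx'])/f,(v-c['cy'])/f]); s=d.copy()
    for _ in range(20): s=d/(1+c['k1']*(s@s))
    r=np.array([s[0],s[1],1.])
    if 'R' in c and c['R'] is not None:
        R=np.array(c['R']); return -R.T@np.array(c['t']), R.T@r
    from scipy.spatial.transform import Rotation as Ro
    T=np.array(c['T_tool_cam']); Rt=Ro.from_euler('xyz',st['tool_rot']).as_matrix()
    return np.array(st['tcp_pos'])+Rt@T[:3,3], Rt@T[:3,:3]@r
def onz(c,u,v,z,st=None):
    o,d=ray(c,u,v,st); return o+d*(z-o[2])/d[2]
E
python3 - <<'E'
from h import *
print(ctrl.sense(), ctrl.pinch_z)
ims=[]
for n in ['side','top']:
    c=ctrl.capture(n); np.save('pics/'+n+'.npy',c,allow_pickle=True); save(n+'0',c['frame'])
    print({k:v for k,v in c.items() if k!='frame'})
E
```

```text
pics
{'time': 0.0, 'qpos': array([-1.13147288,  0.50831298, -0.23750089,  1.50114982,  0.12569456,
        1.14891526, -0.15480023]), 'qvel': array([ 0.00215909,  0.00026852, -0.00086455, -0.00060638, -0.00037109,
        0.00037247,  0.00086231]), 'effort': array([-1.24508413e-03, -6.20587277e+01, -2.18679093e+00, -2.49667633e+01,
        1.28193517e-02,  1.17663768e-02, -1.87095856e-05]), 'tcp_pos': array([0.20470234, 0.58997932, 0.23043843]), 'tool_rot': array([-3.13979530e+00,  4.70772625e-05,  2.80776515e+00]), 'ft_force': array([-0.04770514,  0.67464624, -0.7293413 ]), 'wrist_torque': array([-0.03879656,  0.01066931,  0.03520928]), 'finger_force': 0.0, 'gripper_width': 0.08561895013026188} 0.0187
{'fov_y': 47.27906312410615, 'cx': 257.8394975195474, 'cy': 191.42392639560208, 'k1': -0.14155728801516615, 'R': array([[ 0.95508878, -0.29562484, -0.02028231],
       [-0.20458485, -0.60834959, -0.76684797],
       [ 0.21436057,  0.73655735, -0.64150824]]), 't': array([-0.55900818,  0.18424869,  1.17122371])}
{'fov_y': 45.39213673861589, 'cx': 257.066635629128, 'cy': 184.56757127343164, 'k1': -0.16127973930513181, 'R': array([[-0.01183007, -0.99984316, -0.01317967],
       [-0.99837603,  0.01254521, -0.055569  ],
       [ 0.05572562,  0.01250089, -0.99836786]]), 't': array([0.01650054, 0.57816064, 1.33849916])}
```

View pics/side0.png

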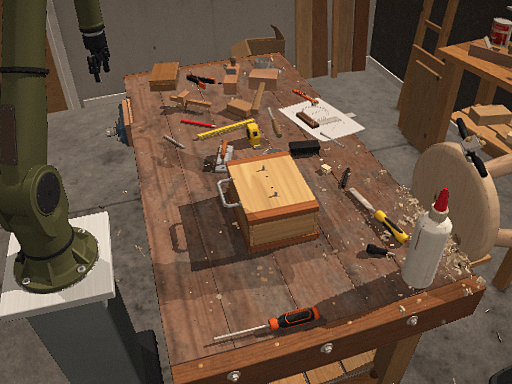

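View pics/top0.png

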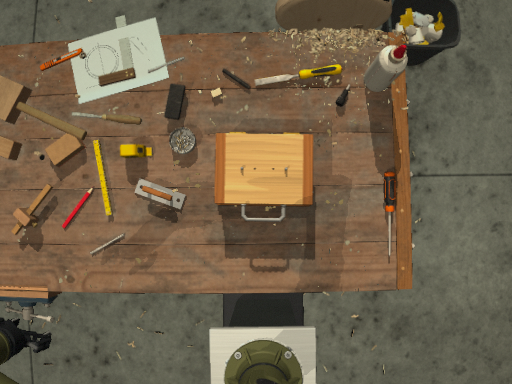

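Side: chest at centre with two pins at about (263,171) and (273,193), pull at (228,193), handle behind it near (225,155). Top: handle (steel plate, brown bar) at about (160,194), pins at (242,171) and (287,171), pull bar at (263,218), tin at (182,141).

```bash
python3 - <<'E'
from h import *
c=np.load('pics/top.npy',allow_pickle=True).item(); f=c['frame']
a=cv2.resize(f[170:222,125:197],None,fx=8,fy=8,interpolation=cv2.INTER_CUBIC)[:, :400]
a=cv2.resize(f[170:220,130:192],None,fx=6,fy=6,interpolation=cv2.INTER_CUBIC)
b=cv2.resize(f[122:226,210:320],None,fx=4,fy=4,interpolation=cv2.INTER_CUBIC)
o=np.zeros((max(len(a),len(b)),a.shape[1]+b.shape[1],3),np.uint8); o[:len(a),:a.shape[1]]=a; o[:len(b),a.shape[1]:]=b
o=cv2.resize(o,(o.shape[1]*790//o.shape[1],o.shape[0]*790//o.shape[1])); print(o.shape); save('crop1',o)
for u,v,z in [(160,194,.008),(264,169,.12),(241,171,.13),(287,171,.13),(263,217,.11),(182,141,.03)]: print(u,v,onz(c,u,v,z).round(3))
# handle bar: brown mask
hsv=cv2.cvtColor(f,cv2.COLOR_RGB2HSV); sub=hsv[175:215,130:190]
print(sub[19,::4].tolist())
for v in range(183,207,3): print(f[v,132:190:3].tolist())
E
```

```text
(404, 790, 3)
160 194 [0.554 0.301 0.008]
264 169 [ 0.615 -0.011  0.12 ]
241 171 [0.609 0.051 0.13 ]
287 171 [ 0.608 -0.073  0.13 ]
263 217 [ 0.484 -0.007  0.11 ]
182 141 [0.709 0.23  0.03 ]
[[14, 109, 143], [14, 110, 132], [16, 81, 117], [22, 39, 178], [22, 38, 179], [22, 43, 113], [13, 176, 138], [13, 184, 176], [13, 178, 155], [13, 181, 166], [22, 38, 153], [21, 35, 154], [21, 34, 157], [21, 38, 155], [13, 116, 119]]
[[89, 69, 50], [87, 66, 49], [177, 170, 151], [179, 173, 152], [180, 173, 153], [180, 173, 154], [177, 169, 150], [145, 134, 117], [119, 90, 65], [117, 90, 67], [116, 89, 66], [119, 91, 68], [120, 92, 68], [126, 97, 71], [149, 113, 86], [144, 112, 82], [142, 109, 80], [124, 96, 72], [119, 93, 68], [124, 97, 72]]
[[119, 90, 65], [125, 96, 71], [178, 172, 152], [79, 61, 46], [176, 108, 57], [168, 154, 135], [168, 159, 142], [151, 145, 128], [153, 148, 131], [149, 143, 127], [132, 112, 90], [121, 92, 64], [122, 93, 69], [124, 96, 70], [122, 94, 70], [117, 89, 67], [120, 94, 68], [120, 93, 67], [121, 92, 67], [145, 113, 84]]
[[119, 93, 70], [165, 151, 131], [181, 171, 153
[... 1157 characters left out ...]
32], [117, 113, 99], [154, 148, 133], [150, 145, 128], [84, 66, 48], [125, 98, 75]]
[[133, 105, 77], [127, 100, 75], [118, 98, 75], [123, 99, 76], [125, 104, 80], [126, 104, 79], [81, 68, 52], [83, 71, 54], [88, 73, 56], [170, 162, 143], [179, 170, 154], [178, 169, 152], [155, 148, 131], [99, 95, 86], [153, 148, 132], [85, 75, 64], [154, 148, 132], [81, 73, 64], [115, 88, 65], [117, 90, 68]]
[[130, 105, 80], [123, 102, 79], [124, 100, 77], [123, 101, 77], [124, 103, 79], [116, 96, 75], [78, 66, 53], [82, 68, 54], [91, 75, 59], [94, 75, 59], [89, 71, 54], [86, 74, 59], [147, 143, 125], [95, 92, 82], [150, 145, 129], [155, 147, 132], [157, 153, 136], [74, 57, 44], [121, 94, 69], [118, 92, 69]]
```

View pics/crop1.png

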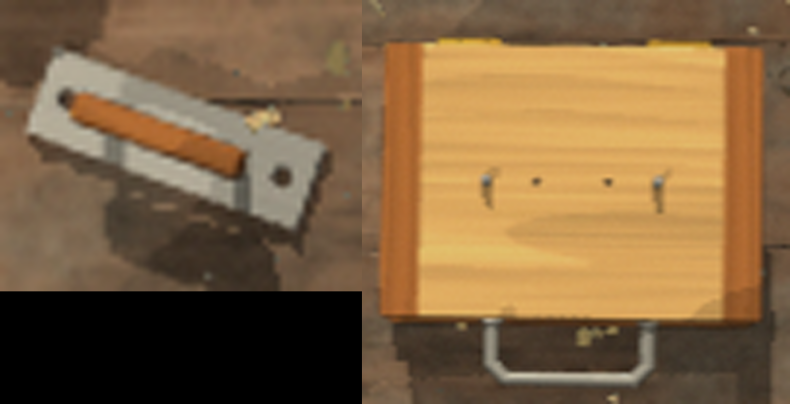

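Crop: plate corners give centre ≈ (160.2,193.5) and the bar centre ≈ (156.6,192.3); pin tops at ≈ (241.6,167.5) and (285.6,167.5); pull bar at v≈219.

```bash
cat >> h.py <<'E'
from scipy.spatial.transform import Rotation as Ro
def todo(p,psi,st):
    """tool-frame shift (mm) and yaw to take TCP to p with world yaw psi"""
    R=Ro.from_euler('xyz',st['tool_rot']).as_matrix()
    dy=-(psi-st['tool_rot'][2]); return (R.T@(np.array(p)-st['tcp_pos'])*1000).round(1),(dy+np.pi)%(2*np.pi)-np.pi
E
python3 - <<'E'
from h import *
c=np.load('pics/top.npy',allow_pickle=True).item(); st=ctrl.sense()
X=lambda a,b:(130+a/5.838-.5,170+b/5.838-.5)
Y=lambda a,b:(210+(a-362)/3.89-.5,122+b/3.89-.5)
P=[onz(c,*X(*p),.008) for p in [(62,48),(330,150),(296,230),(27,132)]]
print(np.round(P,3),np.mean(P,0)); B=[onz(c,*X(*p),.051) for p in [(72,103),(245,163)]]; print(B,np.mean(B,0))
for p,z in [((487,178),.134),((658,178),.134),((507,379),.112),((635,379),.112),((383,43),.12),((763,45),.12),((383,318),.12),((763,318),.12)]: print(p,onz(c,*Y(*p),z).round(4))
print(todo([.555,.300,.24],1.207,st))
E
```

```text
[[0.604 0.362 0.008]
 [0.55  0.222 0.008]
 [0.509 0.24  0.008]
 [0.561 0.38  0.008]] [0.55581101 0.30083556 0.008     ]
[array([0.57307927, 0.34488345, 0.051     ]), array([0.54223339, 0.25720835, 0.051     ])] [0.55765633 0.3010459  0.051     ]
(487, 178) [0.6191 0.0491 0.134 ]
(658, 178) [ 0.6176 -0.0696  0.134 ]
(507, 379) [0.4792 0.0375 0.112 ]
(635, 379) [ 0.4782 -0.0524  0.112 ]
(383, 43) [0.7175 0.1226 0.12  ]
(763, 45) [ 0.7124 -0.1462  0.12  ]
(383, 318) [0.523  0.1237 0.12  ]
(763, 318) [ 0.5197 -0.1423  0.12  ]
(array([-426. , -159.3,   -9.2]), np.float64(1.6007844958278268))
```

Request:
drive_tool --plan '[{"hand":60,"xyz":[-426,-159,-9],"yaw":1.6},{"hand":60,"xyz":[-426,-159,-9],"yaw":1.6},{"hand":60,"xyz":[-426,-159,-9],"yaw":1.6},{"hand":60,"xyz":[-426,-159,-9],"yaw":1.6},{"hand":60,"xyz":[-426,-159,-9],"yaw":1.6}]' --force 60

```text
time: 0.6
tcp_pos: [0.3986, 0.4296, 0.2361]
tool_rot: [-3.141, 0.0, 2.052]
ft_force: [1.3, 0.4, -0.4]
gripper_width: 0.0599
finger_force: 0.0
```

```bash
python3 -c "
from h import *
st=ctrl.sense();print(st['tcp_pos'],st['tool_rot'],st['qpos'],todo([.556,.301,.24],1.207,st))"
```

```text
[0.39855675 0.4295614  0.23608809] [-3.14120545e+00  1.43534512e-04  2.05177661e+00] [-0.85419881  0.43703497 -0.01587207  1.60128724  0.00750841  1.10374282
 -0.39098257] (array([-186.8,   80.1,   -3.9]), np.float64(0.8447766096330458))
```

Request:
drive_tool --plan '[{"hand":60,"xyz":[-187,80,-4],"yaw":0.84},{"hand":60,"xyz":[-187,80,-4],"yaw":0.84},{"hand":60,"xyz":[-187,80,-4],"yaw":0.84},{"hand":60,"xyz":[-187,80,-4],"yaw":0.84},{"hand":60,"xyz":[-187,80,-4],"yaw":0.84}]'

```text
time: 1.1
tcp_pos: [0.5612, 0.2955, 0.2399]
tool_rot: [3.137, 0.004, 1.291]
ft_force: [0.2, 0.3, 1.0]
gripper_width: 0.0602
finger_force: 0.0
```

Request:
drive_tool --plan '[{"hand":60,"xyz":[0,0,0],"yaw":0.09},{"hand":60,"xyz":[0,0,0],"yaw":0.09}]'

```text
time: 1.3
tcp_pos: [0.5556, 0.303, 0.2396]
tool_rot: [-3.141, 0.001, 1.216]
ft_force: [-0.1, -0.1, 0.1]
gripper_width: 0.0601
finger_force: 0.0
```

```bash
python3 -c "
from h import *
st=ctrl.sense();c=ctrl.capture('wrist');save('w1',c['frame']);c['st']=st;np.save('pics/w1.npy',c,allow_pickle=True)
print(st['tcp_pos'],st['tool_rot'],todo([.556,.301,.24],1.207,st),c['T_tool_cam'],c['fov_y'])"
```

```text
[0.55559393 0.30295165 0.23957169] [-3.14089823e+00  1.06011048e-03  1.21578917e+00] (array([-1.7,  1.1, -0.4]), np.float64(0.008789166678104365)) [[-1.69675841e-03 -9.61796817e-01 -2.73759024e-01  6.96720804e-02]
 [ 9.99997695e-01 -1.99208769e-03  8.00810508e-04  1.06400775e-04]
 [-1.31556898e-03 -2.73757035e-01  9.61797980e-01 -1.43558601e-01]
 [ 0.00000000e+00  0.00000000e+00  0.00000000e+00  1.00000000e+00]] 61.31960968826932
```

View pics/w1.png

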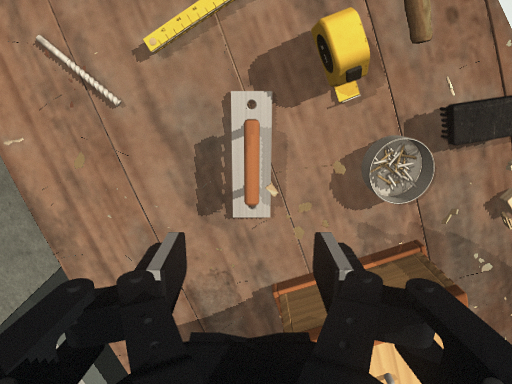

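Wrist view: the handle stands upright in the picture, bar from (251,120) to (251,206), plate (232–271, 91–217); tin at (401,169).

```bash
python3 - <<'E'
from h import *
c=np.load('pics/w1.npy',allow_pickle=True).item(); st=c['st']; hsv=cv2.cvtColor(c['frame'],cv2.COLOR_RGB2HSV)
m=np.zeros(hsv.shape[:2],np.uint8); m[85:225,225:280]=((hsv[...,1]>135)&(hsv[...,2]>80))[85:225,225:280]
n,l,s,ce=cv2.connectedComponentsWithStats(m); i=1+s[1:,4].argmax(); print(s[i],ce[i])
x,y,w,h=s[i][:4]
for v in (y+15,y+h//2,y+h-20):
    u=np.where(l[v]==i)[0]; print(v,u.min(),u.max(),onz(c,u.mean(),v,.051,st).round(4))
a=onz(c,ce[i][0],y,.051,st);b=onz(c,ce[i][0],y+h,.051,st);print(a,b,np.linalg.norm(a-b),(a+b)/2)
p=[onz(c,u,v,.008,st) for u,v in[(232,91),(271,91),(271.5,217),(232.5,217)]]; print(np.round(p,4),np.mean(p,0))
E
```

```text
[ 244  120   15   85 1192] [251.39261745 161.51510067]
135 245 258 [0.5688 0.3312 0.051 ]
162 245 258 [0.559  0.3049 0.051 ]
185 245 258 [0.5504 0.2816 0.051 ]
[0.57397434 0.34547517 0.051     ] [0.54248547 0.26054373 0.051     ] 0.09058089845002937 [0.5582299  0.30300945 0.051     ]
[[0.5641 0.3803 0.008 ]
 [0.6049 0.365  0.008 ]
 [0.5555 0.2232 0.008 ]
 [0.5103 0.24   0.008 ]] [0.55868431 0.30211923 0.008     ]
```

Request:
drive_tool --plan '[{"hand":60,"xyz":[0,2.5,45],"yaw":0},{"hand":60,"xyz":[0,2.5,90],"yaw":0},{"hand":60,"xyz":[0,2.5,135],"yaw":0},{"hand":60,"xyz":[0,2.5,170],"yaw":0},{"hand":60,"xyz":[0,2.5,190],"yaw":0}]'

```text
time: 1.85
tcp_pos: [0.5557, 0.3024, 0.0469]
tool_rot: [-3.138, 0.003, 1.222]
ft_force: [-0.4, 0.1, 1.0]
gripper_width: 0.0602
finger_force: 0.0
```

Request:
drive_tool --plan '[{"hand":60,"xyz":[0,0,15],"yaw":0},{"hand":60,"xyz":[0,0,26],"yaw":0},{"hand":40,"xyz":[0,0,26],"yaw":0},{"hand":25,"xyz":[0,0,26],"yaw":0},{"hand":10,"xyz":[0,0,26],"yaw":0}]'

```text
time: 2.35
tcp_pos: [0.5586, 0.3029, 0.0255]
tool_rot: [3.14, -0.002, 1.218]
ft_force: [-9.8, 2.1, 6.7]
gripper_width: 0.0167
finger_force: 3.8
```

Request:
drive_tool --plan '[{"hand":5,"xyz":[0,0,0],"yaw":0},{"hand":5,"xyz":[0,0,0],"yaw":0},{"hand":5,"xyz":[0,0,0],"yaw":0}]'

```text
time: 2.65
tcp_pos: [0.5586, 0.3029, 0.0255]
tool_rot: [3.14, -0.002, 1.218]
ft_force: [-1.0, -0.5, 6.7]
gripper_width: 0.0149
finger_force: 60.6
```

Request:
drive_tool --plan '[{"hand":5,"xyz":[0,0,-10],"yaw":0},{"hand":5,"xyz":[0,0,-45],"yaw":0},{"hand":5,"xyz":[0,0,-90],"yaw":0},{"hand":5,"xyz":[0,0,-135],"yaw":0},{"hand":5,"xyz":[0,0,-180],"yaw":0}]'

```text
time: 3.15
tcp_pos: [0.5572, 0.3019, 0.2059]
tool_rot: [-3.141, 0.001, 1.218]
ft_force: [-0.4, 0.8, -5.2]
gripper_width: 0.015
finger_force: 59.3
```

Request:
drive_tool --plan '[{"hand":5,"xyz":[0,0,-20],"yaw":0},{"hand":5,"xyz":[0,0,-20],"yaw":0}]'

```text
time: 3.35
tcp_pos: [0.5593, 0.3029, 0.228]
tool_rot: [3.138, -0.005, 1.218]
ft_force: [-0.1, -0.4, -4.3]
gripper_width: 0.0148
finger_force: 59.4
```

```bash
python3 -c "
from h import *
st=ctrl.sense()
print(st['tcp_pos'],st['tool_rot'],st['ft_force'],st['gripper_width'],todo([.555,.02,.225],1.558,st))"
```

```text
[0.55925233 0.30286395 0.22804212] [ 3.13761343 -0.0046697   1.21759013] [-0.0856584  -0.44523976 -4.25480675] 0.014750209875103722 (array([-266.9,   93.8,    2.2]), np.float64(-0.34040987326274497))
```

Request:
drive_tool --plan '[{"hand":5,"xyz":[-38,13,0],"yaw":-0.05},{"hand":5,"xyz":[-80,27,0],"yaw":-0.1},{"hand":5,"xyz":[-120,41,0],"yaw":-0.15},{"hand":5,"xyz":[-160,55,0],"yaw":-0.2},{"hand":5,"xyz":[-200,70,0],"yaw":-0.26}]'

```text
time: 3.85
tcp_pos: [0.5527, 0.0889, 0.2221]
tool_rot: [-3.138, 0.001, 1.48]
ft_force: [1.1, -0.2, -4.8]
gripper_width: 0.0151
finger_force: 59.4
```

Request:
drive_tool --plan '[{"hand":5,"xyz":[-40,3,2],"yaw":-0.05},{"hand":5,"xyz":[-65,7,2],"yaw":-0.08},{"hand":5,"xyz":[-71,7,2],"yaw":-0.08},{"hand":5,"xyz":[-71,7,2],"yaw":-0.08},{"hand":5,"xyz":[-71,7,2],"yaw":-0.08}]'

```text
time: 4.35
tcp_pos: [0.5542, 0.0208, 0.2211]
tool_rot: [-3.139, -0.001, 1.559]
ft_force: [0.4, 1.0, -3.8]
gripper_width: 0.015
finger_force: 59.3
```

```bash
python3 -c "
from h import *
st=ctrl.sense();c=ctrl.capture('wrist');save('w2',c['frame']);c['st']=st;np.save('pics/w2.npy',c,allow_pickle=True)
print(st['tcp_pos'],st['tool_rot'],st['qpos'])"
```

```text
[0.55423509 0.02080182 0.22113036] [-3.13949876e+00 -8.71113054e-04  1.55876592e+00] [-0.20021806  0.4083101   0.17564007  1.70624115 -0.08185536  1.03618521
 -0.00886753]
```

View pics/w2.png

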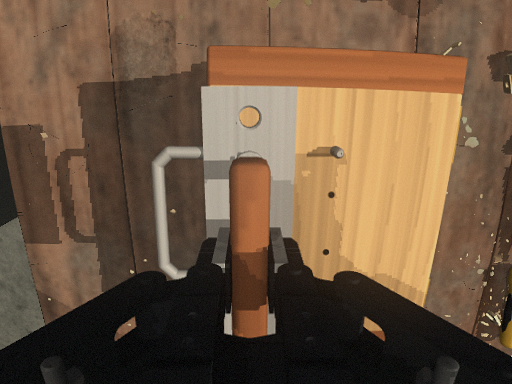

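Wrist view with the handle held: plate hole at about (249.5,117), pin tip at about (338,153), screw holes at (331,195) and (325,252).

```bash
python3 - <<'E'
from h import *
c=np.load('pics/w2.npy',allow_pickle=True).item(); st=c['st']; f=c['frame']
o=np.hstack([cv2.resize(f[95:141,228:274],None,fx=8,fy=8,interpolation=cv2.INTER_CUBIC),cv2.resize(f[130:176,310:356],None,fx=8,fy=8,interpolation=cv2.INTER_CUBIC)])
save('crop2',o)
g=cv2.cvtColor(f,cv2.COLOR_RGB2GRAY).astype(int)
for R in[(185,205,322,342),(242,262,316,336)]:
    s=g[R[0]:R[1],R[2]:R[3]]; w=np.clip(110-s,0,None); v,u=np.mgrid[R[0]:R[1],R[2]:R[3]]
    uu,vv=(u*w).sum()/w.sum(),(v*w).sum()/w.sum(); print(uu,vv,onz(c,uu,vv,.12,st))
for u,v,z in[(249.5,117,st['tcp_pos'][2]-.0175),(338,153,.134)]: print(onz(c,u,v,z,st))
E
```

```text
330.87819732034103 194.43483556638245 [0.6191228  0.01448516 0.12      ]
325.5209146681539 251.64026770775237 [ 0.61761538 -0.03575677  0.12      ]
[0.55536461 0.08055139 0.20363036]
[0.61903302 0.05014485 0.134     ]
```

View pics/crop2.png

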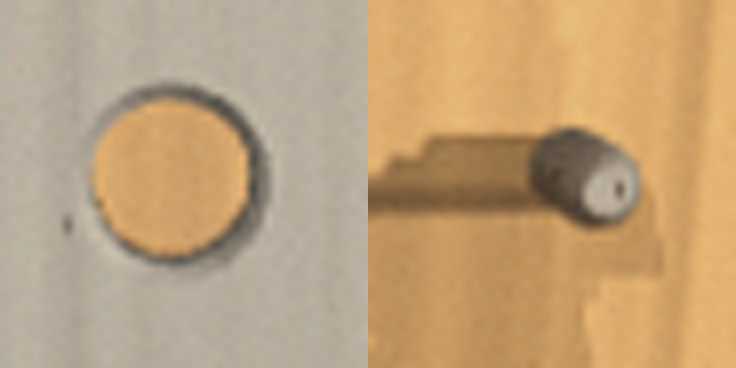

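Crop: top rim of the hole centred at ≈ (249.9,116.3) full-frame, pin's top face at ≈ (339.8,153.3).

```bash
python3 - <<'E'
from h import *
c=np.load('pics/w2.npy',allow_pickle=True).item(); st=c['st']; f=c['frame'].astype(float); z=st['tcp_pos'][2]-.0175
sat=(f[...,0]-f[...,2])  # wood high, steel low
L=[];Rr=[]
for v in range(98,150,2):
    r=cv2.GaussianBlur(sat[v-2:v+3],(3,5),0)[2]
    gr=np.gradient(r); l=196+np.argmin(gr[196:212]); q=288+np.argmax(gr[288:304])
    sub=lambda i,s:i+0.5*(s*gr[i-1]-s*gr[i+1])/(s*gr[i-1]-2*s*gr[i]+s*gr[i+1])
    L.append(onz(c,sub(l,-1),v,z,st));Rr.append(onz(c,sub(q,1),v,z,st))
for E in (L,Rr):
    E=np.array(E); p=np.polyfit(E[:,1],E[:,0],1); print('yaw',-np.arctan(p[0]),'x at hole y',np.polyval(p,.081),'std',np.std(E[:,0]-np.polyval(p,E[:,1])))
H=onz(c,249.9,116.3,z,st);P=onz(c,339.8,153.3,.134,st); print(H,P)
for u,v in[(208,86),(462,92)]: print(onz(c,u,v,.12,st))
E
```

```text
yaw 0.10468858833810643 x at hole y 0.5310233031419083 std 0.001295087304933692
yaw -0.013590674717283275 x at hole y 0.5781457284554992 std 2.7195718289483295e-05
[0.55556467 0.08088652 0.20363036] [0.62036817 0.04991465 0.134     ]
[0.5253388  0.09833924 0.12      ]
[0.71759168 0.0945885  0.12      ]
```

Request:
drive_tool --plan '[{"hand":5,"xyz":[-35,0,0],"yaw":0},{"hand":5,"xyz":[-75,0,0],"yaw":0},{"hand":5,"xyz":[-105,0,0],"yaw":0},{"hand":5,"xyz":[-119,0,0],"yaw":0},{"hand":5,"xyz":[-119,0,0],"yaw":0}]'

```text
time: 4.9
tcp_pos: [0.5532, -0.101, 0.222]
tool_rot: [-3.141, 0.001, 1.556]
ft_force: [-0.2, 0.6, -4.8]
gripper_width: 0.015
finger_force: 59.3
```

Request:
drive_tool --plan '[{"hand":5,"xyz":[0,0,0],"yaw":0},{"hand":5,"xyz":[0,0,0],"yaw":0}]'

```text
time: 5.1
tcp_pos: [0.5536, -0.0971, 0.222]
tool_rot: [-3.141, -0.001, 1.561]
ft_force: [-0.2, -0.5, -4.2]
gripper_width: 0.0148
finger_force: 59.3
```

```bash
python3 -c "
from h import *
st=ctrl.sense();c=ctrl.capture('wrist');c['st']=st;np.save('pics/w3.npy',c,allow_pickle=True)
print(st['tcp_pos'],st['tool_rot'])
f=c['frame'];o=np.hstack([cv2.resize(f[130:176,310:356],None,fx=8,fy=8,interpolation=cv2.INTER_CUBIC),f[0:368,160:512]]);save('w3',o)"
```

```text
[ 0.5536217  -0.09711913  0.22202284] [-3.14130332e+00 -1.37257567e-03  1.56100564e+00]
```

View pics/w3.png

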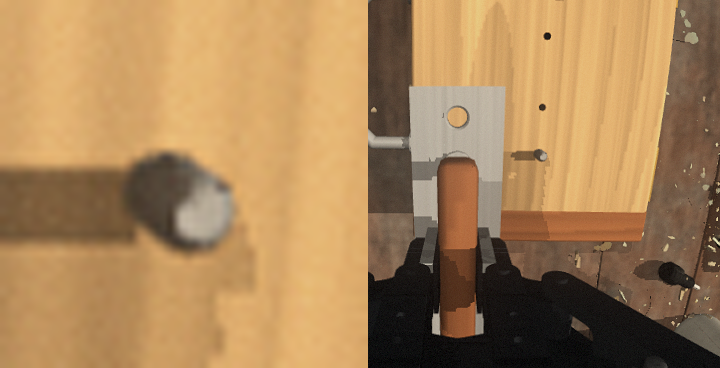

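Second pin's top face is at about (334.9,156.1) full-frame; screw holes near (339,36) and (334,107).

```bash
python3 - <<'E'
from h import *
c=np.load('pics/w3.npy',allow_pickle=True).item(); st=c['st']
c2=np.load('pics/w2.npy',allow_pickle=True).item(); s2=c2['st']
P1=onz(c2,339.8,153.3,.134,s2);P2=onz(c,334.9,156.1,.134,st); d=P1-P2; seat=(P1+P2)/2
yaw=np.arctan2(-d[0],d[1]); print(P1,P2,np.linalg.norm(d),'yaw',yaw,'seat',seat)
print(onz(c,339,36,.12,st),onz(c,334,107,.12,st))
# handle hole +y relative to tcp in tool axes (from w2)
H=onz(c2,249.9,116.3,s2['tcp_pos'][2]-.0175,s2); Rz=Ro.from_euler('z',-s2['tool_rot'][2]).as_matrix()
h=Rz@(H-s2['tcp_pos']); print('hole in tool (x, -y):',h)
cx=h[0]-.060; print('handle centre rel tcp: tool x',cx,'tool y',-h[1])
np.save('seat.npy',np.r_[seat[:2],yaw])
for y in(yaw,-.02):
  psi=np.pi/2+y+.0; off=Ro.from_euler('z',psi).apply([cx,h[1],0]); t=seat-off; t[2]=.180; print(y,t,todo(t,psi,st))
E
```

```text
[0.62036817 0.04991465 0.134     ] [ 0.61663905 -0.07003896  0.134     ] 0.12001155819977308 yaw -0.03107805116894552 seat [ 0.61850361 -0.01006215  0.134     ]
[0.61934039 0.01471848 0.12      ] [ 0.61777389 -0.03544738  0.12      ]
hole in tool (x, -y): [ 0.06009634 -0.00060666 -0.0175    ]
handle centre rel tcp: tool x 9.634424992686214e-05 tool y 0.0006066560497076626
-0.03107805116894552 [ 0.61789425 -0.0101396   0.18      ] (array([87.5, 63.4, 42.1]), np.float64(0.02128736650909646))
-0.02 [ 0.61789515 -0.01014635  0.18      ] (array([87.5, 63.4, 42.1]), np.float64(0.010209315340151015))
```

Request:
drive_tool --plan '[{"hand":5,"xyz":[25,20,0],"yaw":0.01},{"hand":5,"xyz":[55,42,10],"yaw":0.02},{"hand":5,"xyz":[80,58,30],"yaw":0.02},{"hand":5,"xyz":[87.5,63.4,48],"yaw":0.02},{"hand":5,"xyz":[87.5,63.4,50],"yaw":0.02}]'

```text
time: 5.65
tcp_pos: [0.6171, -0.0089, 0.1695]
tool_rot: [-3.137, -0.001, 1.543]
ft_force: [-0.6, 0.2, -4.8]
gripper_width: 0.0149
finger_force: 59.4
```

Request:
drive_tool --plan '[{"hand":5,"xyz":[0,0,0],"yaw":0},{"hand":5,"xyz":[0,0,0],"yaw":0},{"hand":5,"xyz":[0,0,0],"yaw":0},{"hand":5,"xyz":[0,0,0],"yaw":0}]'

```text
time: 6.05
tcp_pos: [0.618, -0.0139, 0.1733]
tool_rot: [3.14, 0.0, 1.536]
ft_force: [-0.1, 0.5, -3.9]
gripper_width: 0.0151
finger_force: 59.4
```

```bash
python3 -c "
from h import *
st=ctrl.sense();print(st['tcp_pos'],st['tool_rot'],st['qvel'].round(3),st['ft_force'],todo([.6179,-.0101,.17],1.541,st))"
```

```text
[ 0.61802352 -0.01391593  0.17330769] [3.14000759e+00 1.18319113e-04 1.53649902e+00] [-0.001  0.003 -0.004  0.002  0.001 -0.003 -0.   ] [-0.09658236  0.49618565 -3.88304706] (array([ 3.8, -0.3,  3.3]), np.float64(-0.004500983498552991))
```

Request:
drive_tool --plan '[{"hand":5,"xyz":[3.8,-0.3,3],"yaw":-0.005},{"hand":5,"xyz":[3.8,-0.3,3],"yaw":-0.005},{"hand":5,"xyz":[3.8,-0.3,3],"yaw":-0.005},{"hand":5,"xyz":[3.8,-0.3,3],"yaw":-0.005},{"hand":5,"xyz":[3.8,-0.3,3],"yaw":-0.005}]'

```text
time: 6.55
tcp_pos: [0.6177, -0.0093, 0.1692]
tool_rot: [-3.142, 0.0, 1.543]
ft_force: [1.4, -0.7, -4.5]
gripper_width: 0.0151
finger_force: 59.5
```

```bash
python3 -c "
from h import *
P=[];
for _ in range(3): st=ctrl.sense();P.append(st['tcp_pos']);c=ctrl.capture('wrist')
print(np.array(P));st=ctrl.sense();print(st['tcp_pos'],st['tool_rot'],st['qvel'].round(3),st['ft_force'],todo([.6179,-.0101,.17],1.541,st))"
```

```text
[[ 0.61769577 -0.00933027  0.16923117]
 [ 0.61770202 -0.00933164  0.16926346]
 [ 0.61769742 -0.00933275  0.16924773]]
[ 0.61767106 -0.00925955  0.16924163] [-3.14156055e+00  2.74921533e-05  1.54272135e+00] [ 0.    -0.001  0.     0.002 -0.001 -0.001 -0.002] [ 0.53626325  0.34494697 -4.66276176] (array([-0.8,  0.3, -0.8]), np.float64(0.0017213491301086847))
```

Request:
drive_tool --plan '[{"hand":5,"xyz":[-0.8,0.3,2],"yaw":0.002},{"hand":5,"xyz":[-0.8,0.3,4],"yaw":0.002},{"hand":5,"xyz":[-0.8,0.3,6],"yaw":0.002},{"hand":5,"xyz":[-0.8,0.3,7],"yaw":0.002},{"hand":5,"xyz":[-0.8,0.3,7],"yaw":0.002}]'

```text
time: 7.2
tcp_pos: [0.6178, -0.01, 0.1619]
tool_rot: [-3.141, 0.0, 1.541]
ft_force: [-1.0, 0.8, -4.1]
gripper_width: 0.0145
finger_force: 59.5
```

```bash
python3 -c "
from h import *
st=ctrl.sense();print(st['tcp_pos'],st['tool_rot'],st['ft_force'],todo([.6179,-.0101,.154],1.541,st))"
```

```text
[ 0.61780255 -0.00999428  0.1619499 ] [-3.14110505e+00  8.71873007e-06  1.54080494e+00] [-0.97161937  0.78401006 -4.1398479 ] (array([-0.1,  0.1,  7.9]), np.float64(-0.00019505835329880483))
```

Within 0.2 mm. Lower onto the pins.

Request:
drive_tool --plan '[{"hand":5,"xyz":[0,0,2],"yaw":0},{"hand":5,"xyz":[0,0,4],"yaw":0},{"hand":5,"xyz":[0,0,6],"yaw":0},{"hand":5,"xyz":[0,0,8],"yaw":0},{"hand":5,"xyz":[0,0,8],"yaw":0}]'

```text
time: 7.7
tcp_pos: [0.6177, -0.0101, 0.1538]
tool_rot: [-3.141, 0.0, 1.541]
ft_force: [-0.8, 0.1, -5.4]
gripper_width: 0.015
finger_force: 59.5
```

Request:
drive_tool --plan '[{"hand":5,"xyz":[0,0,2],"yaw":0},{"hand":5,"xyz":[0,0,4],"yaw":0},{"hand":5,"xyz":[0,0,6],"yaw":0},{"hand":5,"xyz":[0,0,8],"yaw":0},{"hand":5,"xyz":[0,0,8],"yaw":0}]'

```text
time: 8.2
tcp_pos: [0.6178, -0.01, 0.1459]
tool_rot: [-3.141, 0.0, 1.541]
ft_force: [-0.2, 0.1, -4.2]
gripper_width: 0.0147
finger_force: 59.5
```

Request:
drive_tool --plan '[{"hand":5,"xyz":[0,0,0.7],"yaw":0},{"hand":5,"xyz":[0,0,1.2],"yaw":0},{"hand":5,"xyz":[0,0,1.2],"yaw":0}]'

```text
time: 8.5
tcp_pos: [0.618, -0.0101, 0.1456]
tool_rot: [3.141, -0.0, 1.541]
ft_force: [-2.7, 0.0, 1.5]
gripper_width: 0.0148
finger_force: 60.2
```

Request:
drive_tool --plan '[{"hand":22,"xyz":[0,0,0],"yaw":0},{"hand":35,"xyz":[0,0,0],"yaw":0},{"hand":45,"xyz":[0,0,0],"yaw":0},{"hand":45,"xyz":[0,0,-5],"yaw":0},{"hand":45,"xyz":[0,0,-15],"yaw":0}]'

```text
time: 9.0
tcp_pos: [0.6176, -0.01, 0.16]
tool_rot: [-3.14, 0.0, 1.541]
ft_force: [0.4, -0.3, -0.6]
gripper_width: 0.0454
finger_force: 0.0
```

Request:
drive_tool --plan '[{"hand":45,"xyz":[0,0,-25],"yaw":0},{"hand":45,"xyz":[0,0,-50],"yaw":0},{"hand":45,"xyz":[0,-30,-75],"yaw":0},{"hand":45,"xyz":[0,-60,-75],"yaw":0},{"hand":45,"xyz":[0,-90,-75],"yaw":0}]'

```text
time: 9.5
tcp_pos: [0.5276, -0.0075, 0.2367]
tool_rot: [3.139, -0.0, 1.541]
ft_force: [-0.2, -1.1, -0.7]
gripper_width: 0.0453
finger_force: 0.0
```

```bash
python3 -c "
from h import *
st=ctrl.sense();c=ctrl.capture('wrist');c['st']=st;np.save('pics/w4.npy',c,allow_pickle=True);save('w4',c['frame'])
print(st['tcp_pos'],st['tool_rot'],st['qvel'].round(2))"
```

```text
[ 0.52764263 -0.00747186  0.23674771] [ 3.13864423e+00 -1.91341450e-04  1.54061053e+00] [-0.11 -0.46  0.02  0.76  0.07 -0.29 -0.07]
```

View pics/w4.png

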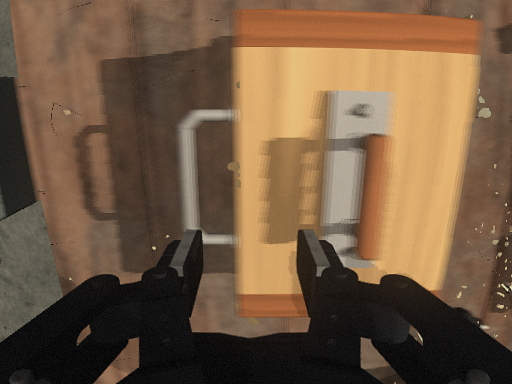

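The handle sits on the lid with the pin showing through its hole at (363,110), and the pull bar lies near column 188 (motion-blurred).

Request:
drive_tool --plan '[{"hand":35,"xyz":[0,-20,10],"yaw":0},{"hand":35,"xyz":[0,-40,30],"yaw":0},{"hand":35,"xyz":[0,-50,60],"yaw":0},{"hand":35,"xyz":[0,-50,75],"yaw":0},{"hand":35,"xyz":[0,-50,75],"yaw":0}]'

```text
time: 10.05
tcp_pos: [0.4771, -0.0058, 0.1592]
tool_rot: [-3.139, 0.0, 1.541]
ft_force: [0.4, -0.2, 0.9]
gripper_width: 0.035
finger_force: 0.0
```

Request:
drive_tool --plan '[{"hand":35,"xyz":[0,0,0],"yaw":0},{"hand":35,"xyz":[0,0,0],"yaw":0},{"hand":35,"xyz":[0,0,0],"yaw":0}]'

```text
time: 10.35
tcp_pos: [0.4789, -0.0059, 0.161]
tool_rot: [3.14, -0.0, 1.541]
ft_force: [0.4, -0.2, 1.0]
gripper_width: 0.0351
finger_force: 0.0
```

```bash
python3 -c "
from h import *
st=ctrl.sense();c=ctrl.capture('wrist');c['st']=st;np.save('pics/w5.npy',c,allow_pickle=True);save('w5',c['frame'])
print(st['tcp_pos'],st['tool_rot'],st['qvel'].round(2),todo([.4776,-.0057,.0915],1.540,st))"
```

```text
[ 0.4789155  -0.0059163   0.16101369] [ 3.13962036e+00 -9.58771810e-05  1.54068405e+00] [ 0.    0.   -0.    0.01  0.   -0.    0.  ] (array([ 0.2, -1.5, 69.5]), np.float64(0.000684051490819293))
```

View pics/w5.png

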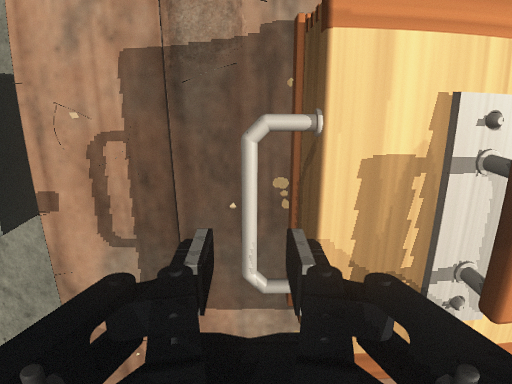

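Both pins stand in the plate's holes at (494,120) and (457,302). The bar (column 249) is centred between the fingers, so I descend.

Request:
drive_tool --plan '[{"hand":35,"xyz":[0,-1,20],"yaw":0},{"hand":35,"xyz":[0,-1,40],"yaw":0},{"hand":35,"xyz":[0,-1,58],"yaw":0},{"hand":35,"xyz":[0,-1,69],"yaw":0},{"hand":35,"xyz":[0,-1,69],"yaw":0}]'

```text
time: 10.9
tcp_pos: [0.4765, -0.0058, 0.0902]
tool_rot: [-3.14, 0.0, 1.541]
ft_force: [-0.3, 0.4, -0.5]
gripper_width: 0.035
finger_force: 0.0
```

Request:
drive_tool --plan '[{"hand":35,"xyz":[0,0,0],"yaw":0},{"hand":20,"xyz":[0,0,0],"yaw":0},{"hand":5,"xyz":[0,0,0],"yaw":0},{"hand":0,"xyz":[0,0,0],"yaw":0},{"hand":0,"xyz":[0,0,0],"yaw":0}]' --force 50

```text
time: 11.4
tcp_pos: [0.4787, -0.0059, 0.0919]
tool_rot: [3.138, -0.0, 1.541]
ft_force: [3.8, -0.8, 3.8]
gripper_width: 0.0082
finger_force: 48.9
```

Request:
drive_tool --plan '[{"hand":0,"xyz":[0,0,0],"yaw":0},{"hand":0,"xyz":[0,0,0],"yaw":0}]'

```text
time: 11.6
tcp_pos: [0.4787, -0.0059, 0.0919]
tool_rot: [3.138, -0.0, 1.541]
ft_force: [4.6, -0.8, 5.2]
gripper_width: 0.0083
finger_force: 49.1
```

```bash
python3 -c "
from h import *
st=ctrl.sense();print(st['tcp_pos'],st['tool_rot'],st['ft_force'],st['gripper_width'],st['finger_force'])
r=np.hypot(236,10);a0=np.arctan2(10,236)
for d in range(0,46,3):
  a=a0+np.radians(d);print(d,(236-r*np.cos(a)).round(1),(10-r*np.sin(a)).round(1))"
```

```text
[ 0.47871444 -0.00585311  0.09192004] [ 3.13798306e+00 -9.50258444e-05  1.54080341e+00] [ 4.59407065 -0.76366103  5.23492235] 0.008259157297802749 49.09991919994354
0 0.0 0.0
3 0.8 -12.3
6 2.3 -24.6
9 4.5 -36.8
12 7.2 -48.8
15 10.6 -60.7
18 14.6 -72.4
21 19.3 -83.9
24 24.5 -95.1
27 30.3 -106.1
30 36.6 -116.7
33 43.5 -126.9
36 50.9 -136.8
39 58.9 -146.3
42 67.3 -155.3
45 76.2 -163.9
```

Request:
drive_tool --plan '[{"hand":0,"xyz":[0,0.2,-4.1],"yaw":0},{"hand":0,"xyz":[0,0.5,-8.2],"yaw":0},{"hand":0,"xyz":[0,0.8,-12.3],"yaw":0},{"hand":0,"xyz":[0,1.5,-18.5],"yaw":0},{"hand":0,"xyz":[0,2.3,-24.6],"yaw":0}]' --force 60

```text
time: 12.1
tcp_pos: [0.4808, -0.0059, 0.1157]
tool_rot: [3.139, 0.0, 1.541]
ft_force: [9.3, -0.5, -6.9]
gripper_width: 0.0078
finger_force: 58.2
```

Request:
drive_tool --plan '[{"hand":0,"xyz":[0,1.0,-6.1],"yaw":0},{"hand":0,"xyz":[0,2.2,-12.2],"yaw":0},{"hand":0,"xyz":[0,3.5,-18.2],"yaw":0},{"hand":0,"xyz":[0,4.9,-24.2],"yaw":0},{"hand":0,"xyz":[0,6.6,-30.2],"yaw":0}]'

```text
time: 12.6
tcp_pos: [0.4869, -0.0061, 0.1457]
tool_rot: [3.14, 0.0, 1.541]
ft_force: [5.4, -0.1, -5.0]
gripper_width: 0.0081
finger_force: 58.3
```

```bash
python3 -c "
from h import *
st=ctrl.sense();print(st['tcp_pos'],st['tool_rot'],st['ft_force'],st['gripper_width'],st['finger_force'])
r=np.hypot(236,10);a0=np.arctan2(10,236)
f=lambda d:np.array([236-r*np.cos(a0+np.radians(d)),10-r*np.sin(a0+np.radians(d))])
for s in(13.5,23.5,33.5,40.5):
  print(s,[ (d,(f(s+d)-f(s)).round(1).tolist()) for d in (1,2,3,4,4.5,6,7,8,10)])"
```

```text
[ 0.48687906 -0.00609592  0.14569681] [3.14020584e+00 2.60472145e-04 1.54087319e+00] [ 5.37876324 -0.06118274 -5.03408993] 0.008079013691739296 58.31408143043518
13.5 [(1, [1.2, -4.0]), (2, [2.4, -7.9]), (3, [3.7, -11.8]), (4, [5.1, -15.7]), (4.5, [5.8, -17.6]), (6, [8.0, -23.4]), (7, [9.6, -27.2]), (8, [11.2, -31.0]), (10, [14.7, -38.5])]
23.5 [(1, [1.8, -3.7]), (2, [3.7, -7.4]), (3, [5.7, -11.0]), (4, [7.7, -14.6]), (4.5, [8.8, -16.3]), (6, [12.0, -21.6]), (7, [14.2, -25.1]), (8, [16.4, -28.6]), (10, [21.2, -35.3])]
33.5 [(1, [2.4, -3.3]), (2, [5.0, -6.6]), (3, [7.5, -9.8]), (4, [10.1, -13.0]), (4.5, [11.5, -14.6]), (6, [15.5, -19.2]), (7, [18.3, -22.3]), (8, [21.2, -25.3]), (10, [27.0, -31.1])]
40.5 [(1, [2.8, -3.0]), (2, [5.7, -5.9]), (3, [8.7, -8.8]), (4, [11.6, -11.7]), (4.5, [13.2, -13.1]), (6, [17.8, -17.2]), (7, [20.9, -19.9]), (8, [24.1, -22.5]), (10, [30.6, -27.6])]
```

Request:
drive_tool --plan '[{"hand":0,"xyz":[0,2.4,-7.9],"yaw":0},{"hand":0,"xyz":[0,5.1,-15.7],"yaw":0},{"hand":0,"xyz":[0,8.0,-23.4],"yaw":0},{"hand":0,"xyz":[0,11.2,-31.0],"yaw":0},{"hand":0,"xyz":[0,14.7,-38.5],"yaw":0}]'

```text
time: 13.1
tcp_pos: [0.5006, -0.0065, 0.1839]
tool_rot: [-3.141, 0.0, 1.541]
ft_force: [6.6, -0.9, -8.2]
gripper_width: 0.0077
finger_force: 58.2
```

Request:
drive_tool --plan '[{"hand":0,"xyz":[0,3.7,-7.4],"yaw":0},{"hand":0,"xyz":[0,7.7,-14.6],"yaw":0},{"hand":0,"xyz":[0,12.0,-21.6],"yaw":0},{"hand":0,"xyz":[0,16.4,-28.6],"yaw":0},{"hand":0,"xyz":[0,21.2,-35.3],"yaw":0}]'

```text
time: 13.6
tcp_pos: [0.5207, -0.0071, 0.2195]
tool_rot: [-3.138, 0.0, 1.541]
ft_force: [-2.8, -0.5, -3.0]
gripper_width: 0.008
finger_force: 58.4
```

Request:
drive_tool --plan '[{"hand":0,"xyz":[0,5.0,-6.6],"yaw":0},{"hand":0,"xyz":[0,10.1,-13.0],"yaw":0},{"hand":0,"xyz":[0,14.0,-17.6],"yaw":0},{"hand":0,"xyz":[0,17.0,-20.8],"yaw":0},{"hand":0,"xyz":[0,18.3,-22.3],"yaw":0}]'

```text
time: 14.1
tcp_pos: [0.5386, -0.0076, 0.2427]
tool_rot: [-3.138, -0.0, 1.541]
ft_force: [-7.4, 1.3, 3.0]
gripper_width: 0.0076
finger_force: 58.6
```

```bash
python3 -c "
from h import *
st=ctrl.sense();print(st['tcp_pos'],st['tool_rot'],st['ft_force'],st['gripper_width'],st['finger_force'])
d=st['tcp_pos']-np.array([.4787,-.0059,.0919]);x=-.236+d[0];z=.010+d[2];print(np.hypot(x,z),np.degrees(np.arctan2(z,-x)-np.arctan2(10,236)))"
```

```text
[ 0.53864251 -0.00764014  0.24265367] [-3.13841940e+00 -3.05541138e-04  1.54072773e+00] [-7.36205553  1.31431528  3.02334822] 0.007637774452134951 58.55699121952057
0.23840718162739635 39.97208228140898
```

Request:
drive_tool --plan '[{"hand":0,"xyz":[0,3,-3.5],"yaw":0},{"hand":0,"xyz":[0,7,-7.5],"yaw":0},{"hand":0,"xyz":[0,10.2,-10.8],"yaw":0},{"hand":0,"xyz":[0,12,-12.7],"yaw":0},{"hand":0,"xyz":[0,12.7,-13.5],"yaw":0}]'

```text
time: 14.6
tcp_pos: [0.5515, -0.008, 0.2563]
tool_rot: [-3.139, -0.0, 1.541]
ft_force: [-8.8, 1.3, 4.2]
gripper_width: 0.0078
finger_force: 58.5
```

Request:
drive_tool --plan '[{"hand":0,"xyz":[0,0,0],"yaw":0},{"hand":0,"xyz":[0,0,0],"yaw":0},{"hand":0,"xyz":[0,0,0],"yaw":0},{"hand":0,"xyz":[0,0,0],"yaw":0}]'

```text
time: 15.0
tcp_pos: [0.5516, -0.008, 0.2564]
tool_rot: [-3.14, -0.0, 1.541]
ft_force: [-8.4, 0.2, 5.2]
gripper_width: 0.0077
finger_force: 58.7
```

```bash
python3 -c "
from h import *
st=ctrl.sense();print(st['tcp_pos'],st['tool_rot'],st['ft_force'],st['gripper_width'],st['finger_force'])
d=st['tcp_pos']-np.array([.4787,-.0059,.0919]);x=-.236+d[0];z=.010+d[2];print(np.hypot(x,z),np.degrees(np.arctan2(z,-x)-np.arctan2(10,236)))
a=ctrl.capture('side');b=ctrl.capture('wrist');a['st']=st;np.save('pics/s6.npy',a,allow_pickle=True);b['st']=st;np.save('pics/w6.npy',b,allow_pickle=True)
A=cv2.resize(a['frame'][90:260,170:340],None,fx=2.2,fy=2.2,interpolation=cv2.INTER_CUBIC);B=b['frame'][:374,100:512];save('c6',np.hstack([A,B]))"
```

```text
[ 0.55155567 -0.00800728  0.25637679] [-3.13954981e+00 -3.81519409e-04  1.54078452e+00] [-8.38512339  0.17888307  5.20010268] 0.007718360075354488 58.68627190589905
0.23886862879051085 44.49610995147563
```

View pics/c6.png

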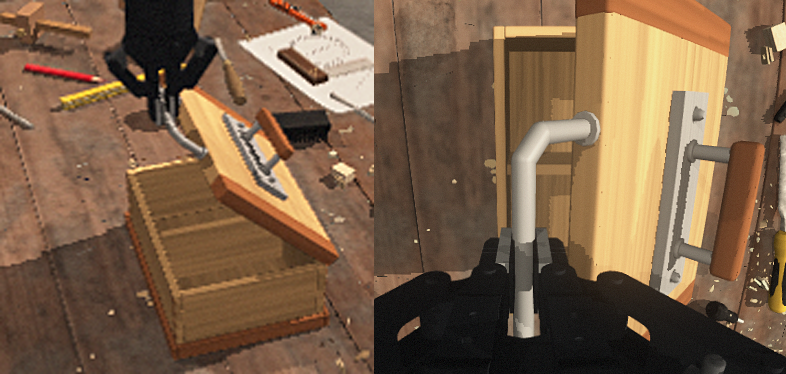

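Side crop: lid raised about 45° with the handle flat against it. Wrist crop: both pins stand through the plate at (698,113) and (675,280), and the pull's post meets the lid at ≈ (592,130). Check the angle by rays.

```bash
python3 - <<'E'
from h import *
b=np.load('pics/w6.npy',allow_pickle=True).item(); a=np.load('pics/s6.npy',allow_pickle=True).item(); yaw=-.031
hx=Ro.from_euler('z',yaw); seat=np.array([.6185,-.0101,.12]); hinge=seat+hx.apply([.095,0,-.02])
def ang(c,u,v,p,st=None):
    o,d=ray(c,u,v,st); d/=np.linalg.norm(d); A=np.radians(np.arange(38,52,.1)); D=[]
    for t in A:
        q=hinge+hx.apply([p[0]*np.cos(t)+p[2]*np.sin(t),p[1],-p[0]*np.sin(t)+p[2]*np.cos(t)])
        w=q-o; D.append(np.linalg.norm(w-d*(w@d)))
    i=np.argmin(D); return np.degrees(A[i]).round(1),(D[i]*1000).round(1)
st=b['st']
print('pin1',ang(b,424,113,(-.095,.06,.034),st),'pin2',ang(b,401,275,(-.095,-.06,.034),st))
print('post',ang(b,318,130,(-.191,.045,.01),st))
print('grip top end',ang(b,472,144,(-.095,.046,.071),st))
print('side corner',ang(a,170+217/2.2,90+178/2.2,(-.190,-.13,.02)))
E
```

```text
pin1 (np.float64(42.4), np.float64(0.6)) pin2 (np.float64(42.5), np.float64(0.9))
post (np.float64(44.7), np.float64(8.8))
grip top end (np.float64(39.5), np.float64(1.6))
side corner (np.float64(43.0), np.float64(14.3))
```

Request:
drive_tool --plan '[{"hand":0,"xyz":[0,1,-1],"yaw":0},{"hand":0,"xyz":[0,2.5,-2.4],"yaw":0},{"hand":0,"xyz":[0,3.6,-3.6],"yaw":0},{"hand":0,"xyz":[0,4,-4],"yaw":0},{"hand":0,"xyz":[0,4,-4],"yaw":0}]'

```text
time: 15.6
tcp_pos: [0.5557, -0.0082, 0.2602]
tool_rot: [-3.14, -0.0, 1.541]
ft_force: [-7.8, -0.5, 4.6]
gripper_width: 0.0077
finger_force: 58.6
```

Request:
drive_tool --plan '[{"hand":0,"xyz":[0,0,0],"yaw":0},{"hand":0,"xyz":[0,0,0],"yaw":0},{"hand":0,"xyz":[0,0,0],"yaw":0},{"hand":0,"xyz":[0,0,0],"yaw":0},{"hand":0,"xyz":[0,0,0],"yaw":0}]'

```text
time: 16.1
tcp_pos: [0.5556, -0.0081, 0.2602]
tool_rot: [-3.14, -0.0, 1.541]
ft_force: [-7.6, 0.8, 3.3]
gripper_width: 0.008
finger_force: 58.6
```

```bash
python3 - <<'E'
from h import *
st=ctrl.sense();print(st['tcp_pos'],st['qvel'].round(4),st['ft_force'],st['gripper_width'],st['finger_force'])
for hx in(.7135,.7147): print(np.degrees(np.arccos((hx-st['tcp_pos'][0])/.2362))-2.43)
b=ctrl.capture('wrist'); w=np.load('pics/w6.npy',allow_pickle=True).item()
# template shift of the pin tip and handle vs. last look
for (u,v) in[(424,113),(401,275)]:
    t=w['frame'][v-12:v+13,u-12:u+13]; r=cv2.matchTemplate(b['frame'][v-30:v+31,u-30:u+31],t,cv2.TM_CCOEFF_NORMED); _,m,_,p=cv2.minMaxLoc(r); print(m,p[0]-18,p[1]-18)
E
```

```text
[ 0.55562968 -0.00814246  0.2602205 ] [-0.0014  0.0007 -0.0006  0.0022  0.0013 -0.0004  0.0002] [-7.64519736  0.84745676  3.28921391] 0.007988310200327106 58.56880724430084
45.628183695999255
45.235632655544826
0.9697181582450867 -5 0
0.9164087176322937 -4 -2
```

```bash
python3 -c "
from rig import ctrl
print(ctrl.sign_off())"
```

```text
the job is handed in; nothing more can be done
None
```

The handle is flush on both locating pins, and the arm is holding the lid steady by its pull at about 45° (bar position reads 45.2–45.6°, pin sightings about 1.5° lower); I handed the job in at about 16 s, with no verdict shown.

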